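Tighten a book press with a click torque key

TASK

A freshly mended book sits in the small screw press on the desk. Lift the T-handled torque key out of its wooden stand, fit it fully down over the bar-shaped head of the press screw and turn it clockwise (seen from above) until the key clicks (its handle gives way under your hand), then stop at once: do not force the handle on past the click. Let go and leave the key standing upright on the screw, and leave the other things on the desk where they are.

Things in the scene. Friction and masses are not known exactly. Their poses are not given: they have to be found in the camera images.
- key: T-handled torque key, upright in its stand, 112 mm tall, 0.2 to 0.3 kg. Origin: centre of the foot's underside; z up the shaft, x along the foot. Foot: 52 (x) x 24 (y) x 22 mm steel block, slot open below, 37 x 11 mm, 16 mm deep; half a turn makes no difference to the fit. Drum 57 mm diameter to z = 52 mm, 13 mm shaft, wooden handle bar from z = 78 to 112 mm, parallel to the foot.
- key_handle (a point): The place to grip: middle of the handle bar, on the shaft axis, 98 mm above the foot's underside. The bar is 76 (x) x 14 (y) x 34 mm, held across its 14 mm. The axes turn with the handle.
- key_end (a point): End of the handle bar on the key's +x side, 36 mm from the axis, 98 mm up; turns with the handle. Break-over: a preload holds handle and foot in line until the clockwise torque reaches 0.3 to 0.45 N m; then the handle gives way (the click): torque stops rising, falls to half by 0.15 rad; hard stop at 0.21 rad. Over 0.03 rad is clicked, over 0.17 rad is forced past it. Let go, it springs back to 0.
- stand: Wooden stand of the key, 84 x 56 x 22 mm, fixed to the desk. Origin: centre of its underside, x along its long side. Its recess is 56 x 28 mm, 14 mm deep (floor at z = 8 mm); the key's foot stands in it, x along x, and lifts straight out.
- press: Small wooden screw press with a closed black book in it, fixed. Base 224 (x) x 204 (y) x 18 mm; cross beam along y, 46 mm wide, top at z = 102 mm; round caps to z = 113 mm on it at y = +-86 mm. Origin: centre of the base's underside; the screw stands upright through the middle of the beam.
- screw_head (a point): Centre of the top of the screw's round steel flange (62 mm diameter), 110 mm above the desk, z up. On it stands the bar head, 34 (x) x 8 (y) mm, 14 mm high, top 4 mm stepped in to 30 x 5. The axes turn with the screw. The fitted key's foot rests flat on the flange. Clockwise it turns against 0.06 N m, then comes tight, hard, after an unknown 0.35 to 0.85 rad, and stays there.
- tumbler: Bystander: cut glass tumbler, 82 mm diameter x 94 mm, origin at the centre of its underside.
- magnifier: Bystander: reading glass lying flat, 81 x 174 x 16 mm, origin under its centre.
- eraser: Bystander: small eraser, 20 x 44 x 12 mm, origin at the centre of its underside.
Not all that is in view belongs to the job. Leave any green or turquoise look-alike of the key alone.

How it is judged:
By the outcome, as a careful person would: the job done as asked, in the order asked, and still so for the second after the job is handed in, with the robot touching nothing.
It also fails if it takes over 61 s, if anything falls off the work surface, if the arm or the gripper's body presses on something with over 40 N, if the wrist force passes 120 N, or if a joint passes its speed limit or range.

ROBOT

A 7-joint arm with a two-finger parallel gripper is mounted at the origin on a cart in front of the work surface, level with it; the furniture and walls round the work are solid. World frame = base frame: x ahead of the robot, y to its left, z up, the work surface at z = 0. Lengths are in mm, angles in rad, forces in N, time in s.
With the tool pointing down it reaches from about 350 to 900 mm from the base axis. Payload 19.9 kg.
Tool frame: the origin (TCP) lies midway between the tips of the shut fingers; the grasp point (between the pads) lies 19 mm behind it; z points along the fingers, y is the direction in which the jaws open and shut (so a half turn about z gives the same grasp; the last joint's range is limited). The gripper opens to 85 mm and grips with 20 to 120 N. Pads are 22 mm wide; open, the fingers measure 114 mm over their backs; the gripper's body (76 mm by 85 mm) begins 54 mm behind the grasp point. The pads swing forward as they close: fully open they stand 13 mm farther back than shut.
Start: joints at [-1.363, 0.417, -0.01, 1.614, 0.005, 1.111, -0.053], TCP at [154.497, 605.584, 231.26] pointing down, gripper open.
Joint ranges: [-2.81, 2.81], [-0.39, 2.02], [-1.27, 1.25], [0.06, 2.57], [-1.19, 4.33], [0.19, 2], [-2.82, 2.82]. Speed limits (rad/s): [1.89, 1.89, 2.39, 2.39, 3.01, 3.01, 3.01].

INTERFACE

Orientations are given as a rotation vector (axis times angle).
In Python, from workcell import bot, eyes, order, search_frame gives the robot as it stands. The module is installed in compiled form; this text tells all that it offers.
- The arm moves only by the tool jog_arm, never from a script. Its argument "deltas" is a list of rows, each a list of 7 numbers: the turn, a rotation vector about the tool's x, y, z in degrees, then the shift along the tool's x, y, z in m, then the opening, from 0 (shut) to 1 (fully open). In form: [[rx, ry, rz, x, y, z, gripper], ...]. A call has 1 to 10 rows; each row is the pose to reach, as a shift and turn from the pose commanded when the call began, along the tool's axes at that moment; what a row does not reach only later rows make up. A row lasts 1/12 s, in which the tool goes at most 41.7 mm and 7.16 degrees, less where a joint would pass 70% of its speed; a pose out of reach is approached as far as the arm can. A call with a gripper value outside its range is refused whole. The fingers move at their own pace and stop on an object; the grip force is fixed at half the most. Time passes only in rows, so rows that repeat a pose let the fingers close. It gives the time, the measured TCP pose, the force and the opening at its end, in the units of the state.
- bot.get_state(): the state, without advancing time (a new reading comes with each control period).
- eyes.camera(name): name is "scene" or "top" or "wrist"; returns a dict with "frame" (420x560x3 uint8, red, green, blue), "vertical_fov" (degrees; the focal length in pixels is half the picture's height over the tangent of half this angle, whatever the lens; pixels are square), "cx", "cy" (the principal point, pixels), "R" (3x3) and "t" (3): a world point X has camera coordinates R X + t. Camera axes: x right, y down, z forward; pixel columns grow to the right and rows downward; lengths in mm; the calibration is good to about 2 mm. A picture is of the moment at which its call begins. There is no depth.
- order.hand_in(): hands the job in, once; it reports no verdict.
Trained networks look in the newest picture that a camera, given by its name, has taken for a name from the list of things; names that differ only in an ending like _2 or _b are one class to them, and where a whole thing is asked for, a point or a joint stands for the part that bears it (a point fixed in the world has none). Each returns a list of dicts, best first, with "confidence" (0 to 1); they miss things now and then, are a little off and sometimes report something else, mostly with a low value. They report only what shows in the picture. A call takes as long as a camera call. They do not tell look-alikes from the thing itself.
- search_frame(camera, query): "box" ([left, top, right, bottom] in pixels, round what is visible of it).
The state is a dict: "t": time; "q": joint angles; "qvel": joint speeds; "effort": joint torques, N m; "tcp_pos": TCP position; "tcp_rot": TCP orientation; "contact_force": force on the tool from outside, world axes, zero at the start; "ft_torque": the same for the moment, N m; "width": finger opening in mm.
Only numpy, scipy, OpenCV 4.12 (cv2) and the standard library are available. Lean on these libraries where they do the work, as an engineer would, in place of code of your own. Each camera call takes 0.05 s, during which the arm holds its last target.

## Working session

There is one attempt and no reset: what is moved stays moved. The work goes in short steps, Python scripts to look and compute and a tool call to move; the robot and the scene stay as the last step left them, time stands still between calls to the robot, and variables do not carry over. Pictures are saved under pics/ and viewed, and the job is handed in when it is done.

Besides the shell and the picture viewer there is one more tool, called in YAML: its name, and indented under it one key for each argument. jog_arm: Moves the arm, as the interface text tells. Its arguments: {"type":"object","properties":{"deltas":{"type":"array"}},"required":["deltas"]}

```bash
mkdir -p pics; cat > h.py <<'E'
import numpy as np,cv2
from workcell import bot,eyes,order,search_frame
from scipy.spatial.transform import Rotation as Ro
def snap(n,f):
    c=eyes.camera(n); cv2.imwrite(f'pics/{f}.png',c['frame'][:,:,::-1]); return c
def K(c):
    f=210/np.tan(np.radians(c['vertical_fov'])/2); return f
def proj(c,X):
    p=np.array(c['R'])@np.array(X,float)+np.array(c['t']); f=K(c); return np.array([c['cx']+f*p[0]/p[2],c['cy']+f*p[1]/p[2]])
def back(c,uv,z):
    R=np.array(c['R']);t=np.array(c['t']);f=K(c)
    d=R.T@np.array([(uv[0]-c['cx'])/f,(uv[1]-c['cy'])/f,1]); o=-R.T@t
    return o+d*(z-o[2])/d[2]
E
python3 - <<'E'
from h import *
s=bot.get_state();print({k:np.round(v,3) for k,v in s.items()})
for n in ['scene','top','wrist']:
    c=snap(n,n+'0');print(n,c['vertical_fov'],c['cx'],c['cy'],np.round(-np.array(c['R']).T@c['t']))
    for q in ['key','key_handle','stand','press','screw_head','tumbler','magnifier','eraser']:
        print(q,[(np.round(r['box']),round(r['confidence'],2)) for r in search_frame(n,q)][:3])
E
```

```text
{'t': np.float64(0.0), 'q': array([-1.363,  0.418, -0.01 ,  1.614,  0.005,  1.111, -0.053]), 'qvel': array([-0.001, -0.   , -0.   , -0.001,  0.001,  0.001, -0.001]), 'effort': array([ 0.0000e+00, -8.6444e+01,  6.7900e-01, -4.3489e+01,  1.9000e-02,
        8.0000e-03, -0.0000e+00]), 'tcp_pos': array([154.399, 605.249, 230.62 ]), 'tcp_rot': array([-3.910e-01, -3.117e+00,  2.000e-03]), 'contact_force': array([-0.135, -0.083, -0.087]), 'ft_torque': array([ 0.022,  0.003, -0.024]), 'width': np.float64(85.376)}
scene 54.447865465317676 279.43469937349454 205.57899734184835 [ 153. -710.  675.]
key [(array([184., 150., 215., 193.]), 0.69), (array([158., 145., 186., 180.]), 0.61), (array([231., 142., 259., 191.]), 0.59)]
key_handle [(array([156., 142., 185., 157.]), 0.9), (array([186., 151., 214., 172.]), 0.77), (array([237., 145., 261., 164.]), 0.7)]
stand [(array([187., 178., 221., 202.]), 0.91), (array([187., 150., 213., 173.]), 0.49)]
press [(array([220., 190., 345., 296.]), 0.67)]
screw_head [(array([267., 202., 293., 221.]), 0.95)]
tumbler [(array([278., 141., 304., 178.]), 0.84)]
magni
[... 200 characters left out ...]
212., 224.]), 0.78), (array([168., 241., 192., 275.]), 0.68)]
key_handle [(array([169., 244., 181., 271.]), 0.73), (array([189., 190., 197., 225.]), 0.68), (array([120., 260., 142., 291.]), 0.68)]
stand [(array([171., 243., 198., 273.]), 0.57)]
press [(array([255., 186., 351., 285.]), 0.74)]
screw_head [(array([290., 218., 317., 244.]), 0.94)]
tumbler [(array([184., 133., 218., 170.]), 0.77)]
magnifier [(array([385., 223., 455., 257.]), 0.6)]
eraser [(array([185., 292., 206., 298.]), 0.55)]
wrist 63.76632976057504 274.96991085497507 206.46807393375082 [ 72. 627. 374.]
key [(array([ 76., 410.,  90., 420.]), 0.55)]
key_handle []
stand []
press []
screw_head []
tumbler []
magnifier []
eraser []
```

```bash
python3 - <<'E'
import cv2
a=cv2.imread('pics/top0.png')[120:320,90:360];cv2.imwrite('pics/top0c.png',cv2.resize(a,None,fx=2.9,fy=2.9,interpolation=2))
a=cv2.imread('pics/scene0.png')[120:310,130:400];cv2.imwrite('pics/scene0c.png',cv2.resize(a,None,fx=2.9,fy=2.9,interpolation=2))
E
```

```text
(no output)
```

View pics/top0c.png

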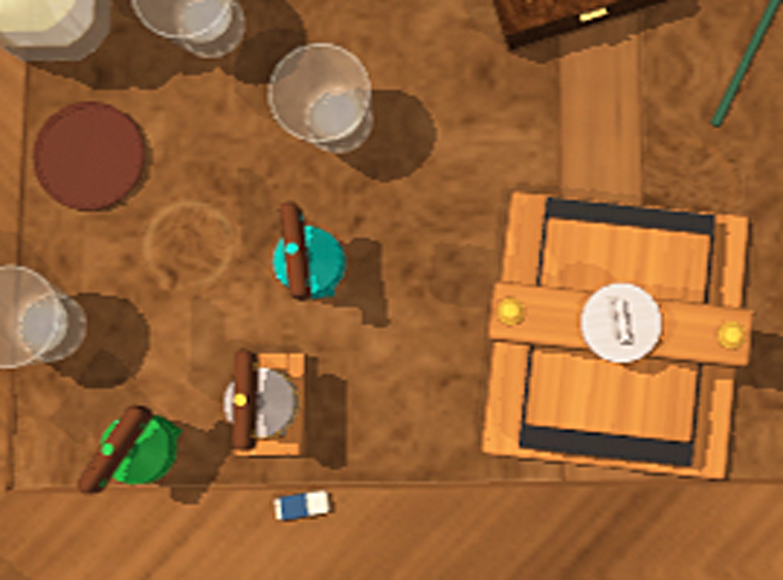

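View pics/scene0c.png

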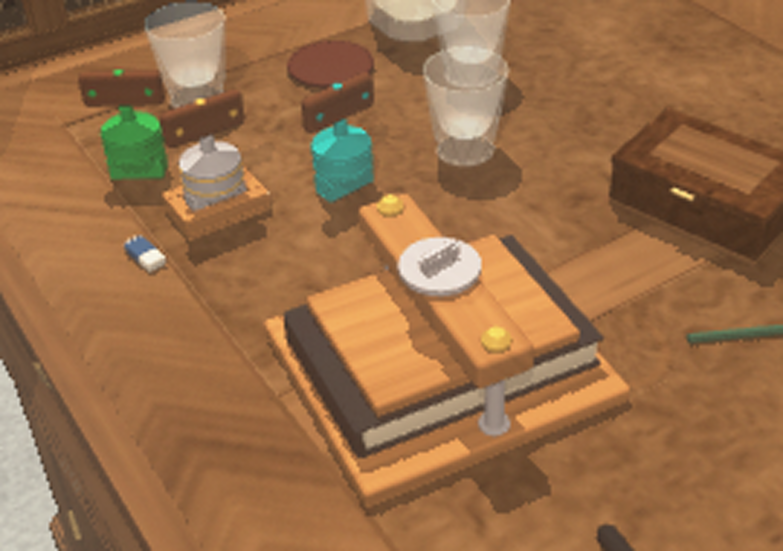

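View pics/top0.png

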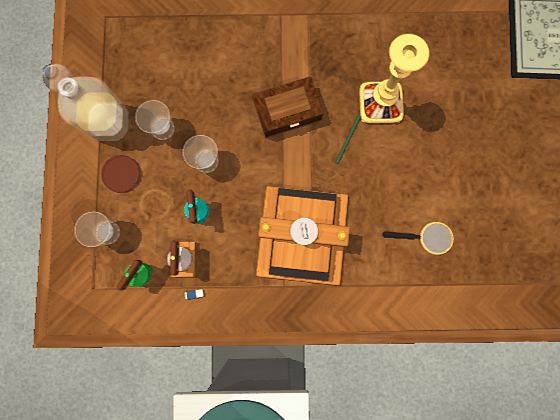

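```bash
python3 - <<'E'
from h import *
c=snap('top','top1')
s=bot.get_state();R=Ro.from_rotvec(s['tcp_rot']).as_matrix();print(np.round(R,3))
f=lambda p:np.array(p)/2.9+np.array([90,120])-.33
for n,p,z in [('hA',(246,350),120),('hB',(243,449),120),('dot',(240,400),120),('drum',(268,402),60),('stand1',(305,353),22),('stand2',(304,456),22),('flange',(621,322),110),('barA',(615,298),124),('barB',(629,346),124),('cap1',(510,311),113),('cap2',(731,334),113),('c2',(548,198),60),('turqA',(290,203),112),('turqB',(301,298),112),('gA',(140,407),112),('gB',(90,490),112),('eraser',(302,505),12),('tumb',(320,92),94)]:
    print(n,np.round(back(c,f(p),z),1))
c=snap('wrist','w1')
print(np.round(np.array(c['R'])@R,3), np.round(R.T@(-np.array(c['R']).T@c['t']-s['tcp_pos'])))
E
```

```text
[[-0.969  0.247  0.   ]
 [ 0.247  0.969 -0.   ]
 [-0.    -0.    -1.   ]]
hA [504.1 134.7 120. ]
hB [429.5 135.3 120. ]
dot [466.3 138.4 120. ]
drum [466.8 130.8  60. ]
stand1 [508.6 109.3  22. ]
stand2 [423.4 108.8  22. ]
flange [ 522.9 -151.6  110. ]
barA [ 540.  -146.8  124. ]
barB [ 503.3 -156.7  124. ]
cap1 [532.2 -66.3 113. ]
cap2 [ 512.4 -235.7  113. ]
c2 [630.5 -95.8  60. ]
turqA [619.1 104.8 112. ]
turqB [544.4  95.  112. ]
gA [462.2 216.6 112. ]
gB [400.2 252.4 112. ]
eraser [383.1 111.8  12. ]
tumb [713.   86.1  94. ]
[[ 0.001  1.    -0.001]
 [-0.945  0.001 -0.328]
 [-0.328  0.001  0.945]] [  85.    1. -143.]
```

View pics/w1.png

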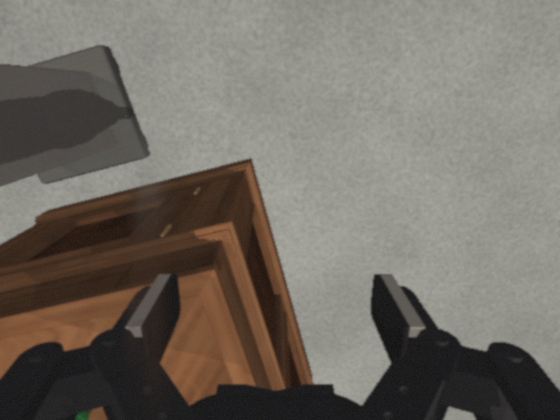

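jog_arm:
  deltas:
    - [0,0,-1.4,-0.02,-0.018,0,1]
    - [0,0,-2.8,-0.045,-0.041,0,1]
    - [0,0,-4.2,-0.072,-0.065,0,1]
    - [0,0,-5.6,-0.1,-0.09,0,1]
    - [0,0,-7,-0.128,-0.116,0,1]
    - [0,0,-8.4,-0.156,-0.141,0,1]
    - [0,0,-9.8,-0.184,-0.167,0,1]
    - [0,0,-11.2,-0.212,-0.192,0,1]
    - [0,0,-12.6,-0.24,-0.217,0,1]
    - [0,0,-14.3,-0.26,-0.236,0,1]

```text
t: 2.28
tcp_pos: [349.6, 309.9, 231.5]
tcp_rot: [0.002, 3.141, 0.0]
contact_force: [1.5, -0.5, 0.1]
width: 85.5
```

jog_arm:
  deltas:
    - [0,0,0,-0.02,-0.03,0,1]
    - [0,0,0,-0.042,-0.063,0,1]
    - [0,0,0,-0.064,-0.096,0,1]
    - [0,0,0,-0.085,-0.128,0,1]
    - [0,0,0,-0.103,-0.155,0,1]
    - [0,0,0,-0.113,-0.17,0,1]
    - [0,0,0,-0.118,-0.178,0,1]
    - [0,0,0,-0.118,-0.178,0,1]
    - [0,0,0,-0.118,-0.178,0,1]

```text
t: 3.03
tcp_pos: [465.7, 135.3, 231.2]
tcp_rot: [0.0, -3.141, -0.0]
contact_force: [-0.4, 0.4, -1.5]
width: 85.3
```

```bash
python3 - <<'E'
from h import *
c=snap('wrist','w2');s=bot.get_state();print(s['tcp_pos'],s['tcp_rot'],s['contact_force'],s['ft_torque'])
for q in ['key_handle','stand']: print(q,[(np.round(r['box']),round(r['confidence'],2)) for r in search_frame('wrist',q)][:3])
for X in [(504,134,120),(428,134,120),(466,134,120)]: print(proj(c,X))
np.savez('w2',**{k:c[k] for k in ['R','t','cx','cy','vertical_fov']})
E
```

```text
[465.45461663 135.86237829 231.24886625] [ 1.95564422e-03 -3.14135390e+00 -2.89965281e-04] [-0.06624094 -0.23555555  0.12617042] [ 0.0391319  -0.03533126 -0.01549811]
key_handle [(array([365., 110., 444., 195.]), 0.91), (array([266., 149., 291., 245.]), 0.83), (array([224., 269., 253., 348.]), 0.83)]
stand [(array([248., 130., 306., 211.]), 0.61)]
[272.20892761 246.28587484]
[272.0460872  155.27538305]
[272.13129261 202.89615971]
```

View pics/w2.png

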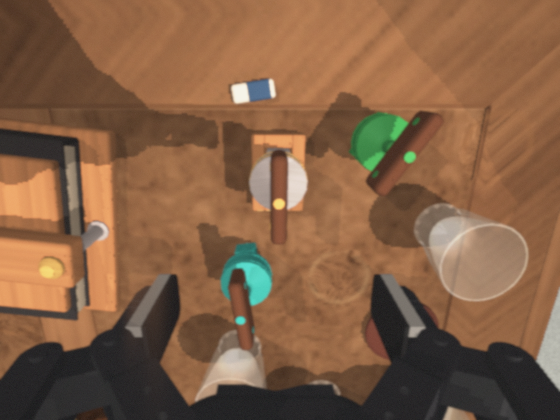

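```bash
python3 - <<'E'
from h import *
d=np.load('w2.npz');c={k:d[k] for k in d}
im=cv2.imread('pics/w2.png')
for p in [(280,152),(278.5,243),(279,203)]: print(back(c,p,120))
# segment dark handle
hsv=cv2.cvtColor(im,cv2.COLOR_BGR2HSV);roi=im[140:255,260:300].astype(int)
m=((roi.sum(2)<190)).astype(np.uint8);n,l,st,ce=cv2.connectedComponentsWithStats(m)
for i in range(1,n):
  if st[i,4]>200:
    ys,xs=np.where(l==i);print(st[i],cv2.minAreaRect(np.c_[xs+260,ys+140].astype(np.float32)))
cv2.imwrite('pics/w2c.png',cv2.resize(im[110:270,220:340],None,fx=4.5,fy=3.7,interpolation=cv2.INTER_NEAREST))
E
```

```text
[425.51048875 140.00373092 120.        ]
[500.99601392 139.21097955 120.        ]
[466.08296821 139.45117554 120.        ]
```

View pics/w2c.png

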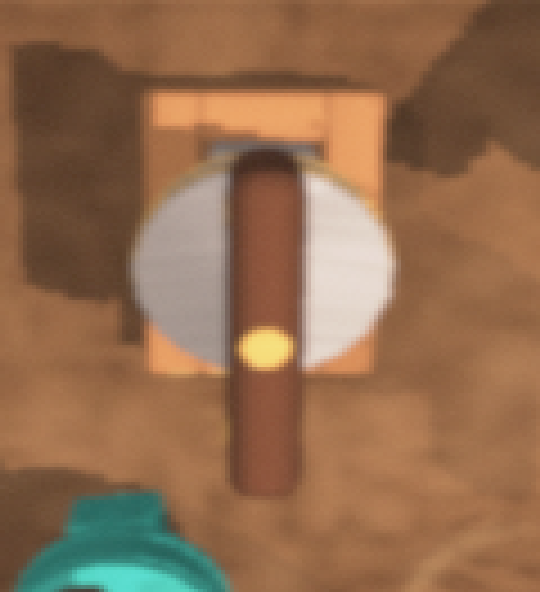

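jog_arm:
  deltas:
    - [0,0,0,0,0.003,0.02,1]
    - [0,0,0,0,0.003,0.045,1]
    - [0,0,0,0,0.003,0.07,1]
    - [0,0,0,0,0.003,0.09,1]
    - [0,0,0,0,0.003,0.1,1]
    - [0,0,0,0,0.003,0.1,1]
    - [0,0,0,0,0.003,0.1,1]

```text
t: 3.77
tcp_pos: [466.0, 138.1, 131.7]
tcp_rot: [0.001, -3.141, 0.0]
contact_force: [0.5, 0.3, 0.7]
width: 85.6
```

```bash
python3 - <<'E'
from h import *
c=snap('wrist','w3');s=bot.get_state();print(s['tcp_pos'],s['tcp_rot'],s['contact_force'])
for y in (134,137,139,141): print(proj(c,(428,y,120)),proj(c,(466,y,120)))
cv2.imwrite('pics/w3b.png',cv2.resize(cv2.imread('pics/w3.png'),(800,600)))
np.savez('w3',**{k:c[k] for k in ['R','t','cx','cy','vertical_fov']})
E
```

```text
[466.43920862 138.10322335 132.27465167] [-4.69116311e-04  3.14068762e+00  5.93176919e-04] [0.31573002 0.26367928 0.3118322 ]
[264.85211874 192.91977862] [265.4676633  263.63335363]
[271.13035458 192.92730512] [271.29581659 263.63884765]
[275.31568649 192.93232259] [275.18111541 263.64251021]
[279.5008915  192.93733991] [279.06630486 263.64617266]
```

View pics/w3.png

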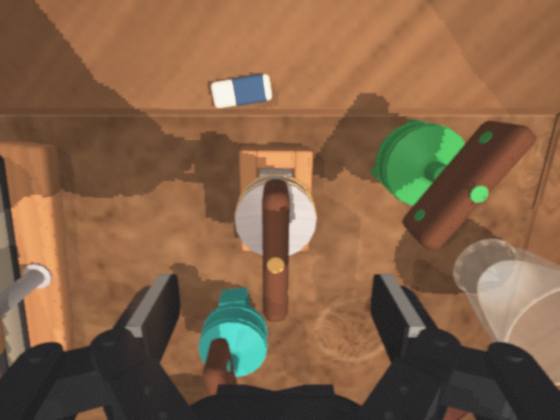

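jog_arm:
  deltas:
    - [0,0,0,0,0.001,0.015,1]
    - [0,0,0,0,0.001,0.03,1]
    - [0,0,0,0,0.001,0.041,1]
    - [0,0,0,0,0.001,0.045,1]
    - [0,0,0,0,0.001,0.045,0.5]
    - [0,0,0,0,0.001,0.045,0.3]
    - [0,0,0,0,0.001,0.045,0]
    - [0,0,0,0,0.001,0.045,0]
    - [0,0,0,0,0.001,0.045,0]
    - [0,0,0,0,0.001,0.045,0]

```text
t: 4.65
tcp_pos: [466.3, 138.7, 86.7]
tcp_rot: [0.0, 3.141, 0.0]
contact_force: [-0.8, -2.2, 13.9]
width: 13.5
```

jog_arm:
  deltas:
    - [0,0,0,0,0,0,0]
    - [0,0,0,0,0,0,0]
    - [0,0,0,0,0,0,0]

```text
t: 4.9
tcp_pos: [466.3, 138.6, 86.7]
tcp_rot: [0.001, 3.141, 0.0]
contact_force: [-1.1, -1.2, 5.9]
width: 13.0
```

jog_arm:
  deltas:
    - [0,0,0,0,0,-0.01,0]
    - [0,0,0,0,0,-0.03,0]
    - [0,0,0,0,0,-0.06,0]
    - [0,0,0,0,0,-0.09,0]
    - [0,0,0,0,0,-0.12,0]
    - [0,0,0,-0.01,-0.02,-0.145,0]
    - [0,0,0,-0.02,-0.05,-0.16,0]
    - [0,0,0,-0.035,-0.085,-0.163,0]
    - [0,0,0,-0.05,-0.12,-0.163,0]
    - [0,0,0,-0.056,-0.15,-0.163,0]

```text
t: 5.73
tcp_pos: [523.0, -13.8, 250.5]
tcp_rot: [0.001, 3.14, -0.0]
contact_force: [0.1, -0.2, -2.5]
width: 13.0
```

jog_arm:
  deltas:
    - [0,0,0,0,-0.025,0,0]
    - [0,0,0,0,-0.045,0,0]
    - [0,0,0,0,-0.055,0,0]
    - [0,0,0,0,-0.055,0,0]
    - [0,0,0,0,-0.055,0,0]
    - [0,0,0,0,-0.055,0,0]

```text
t: 6.23
tcp_pos: [522.0, -65.0, 249.4]
tcp_rot: [0.002, -3.141, -0.001]
contact_force: [-0.2, 0.3, -3.0]
width: 13.0
```

```bash
python3 - <<'E'
from h import *
c=snap('wrist','w4');s=bot.get_state();print(s['tcp_pos'],s['tcp_rot'],s['contact_force'],s['ft_torque'],s['width'])
print(proj(c,(522.9,-151.6,110)))
print([(np.round(r['box']),round(r['confidence'],2)) for r in search_frame('wrist','screw_head')][:3])
np.savez('w4',**{k:c[k] for k in ['R','t','cx','cy','vertical_fov']})
snap('scene','s4');t=snap('top','t4')
E
```

```text
[522.05462123 -64.95994611 249.40086652] [ 2.46777669e-03 -3.14153831e+00 -5.46760367e-04] [ 0.13959769  0.13457963 -2.70279806] [-0.00546603 -0.05484532 -0.02947811] 13.217765024534916
[174.58568791 193.03563846]
[(array([142., 156., 210., 226.]), 0.9)]
```

View pics/w4.png

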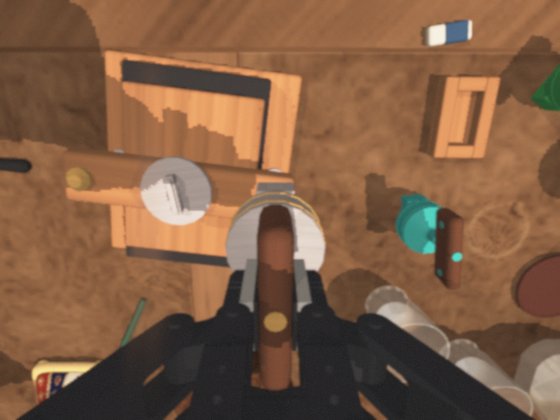

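View pics/s4.png

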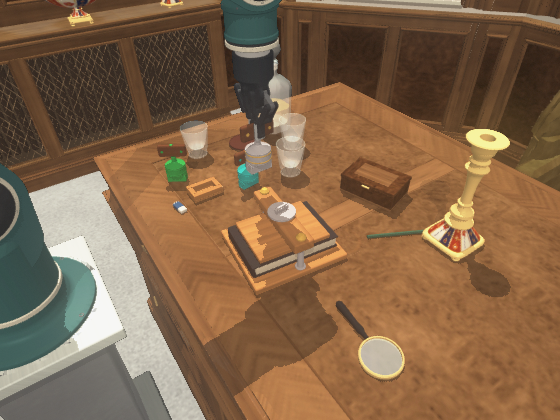

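Key is held and out of its stand; flange shows at about (176,191), bar tilted. Measure the flange ellipse and bar.

```bash
python3 - <<'E'
from h import *
d=np.load('w4.npz');c={k:d[k] for k in d}
im=cv2.imread('pics/w4.png')
hsv=cv2.cvtColor(im,cv2.COLOR_BGR2HSV)
m=((hsv[...,1]<60)&(hsv[...,2]>90)).astype(np.uint8)
m[:,:130]=0;m[:,222:]=0;m[:145]=0;m[235:]=0
cs,_=cv2.findContours(m,cv2.RETR_EXTERNAL,cv2.CHAIN_APPROX_NONE);k=max(cs,key=cv2.contourArea)
e=cv2.fitEllipse(cv2.convexHull(k));print(e, back(c,e[0],110))
P=np.array([back(c,p[0],110)[:2] for p in cv2.convexHull(k)])
(x,y),r=cv2.minEnclosingCircle(P.astype(np.float32));print('circ',x,y,r)
A=np.c_[2*P,np.ones(len(P))];s=np.linalg.lstsq(A,(P**2).sum(1),rcond=None)[0];print('fit',s[:2],np.sqrt(s[2]+s[0]**2+s[1]**2))
cv2.imwrite('pics/w4c.png',cv2.resize(im[150:232,135:217],None,fx=7.2,fy=7.2,interpolation=cv2.INTER_CUBIC))
cv2.imwrite('pics/w4k.png',cv2.resize(im[170:300,210:340],None,fx=4.5,fy=4.5,interpolation=cv2.INTER_CUBIC))
E
```

```text
((176.0447998046875, 190.43093872070312), (65.87257385253906, 71.59984588623047), 121.95223236083984) [ 520.53058953 -150.10555447  110.        ]
circ 521.4075927734375 -150.20025634765625 30.906463623046875
fit [ 521.59191845 -150.10074739] 30.52236495351217
```

View pics/w4c.png

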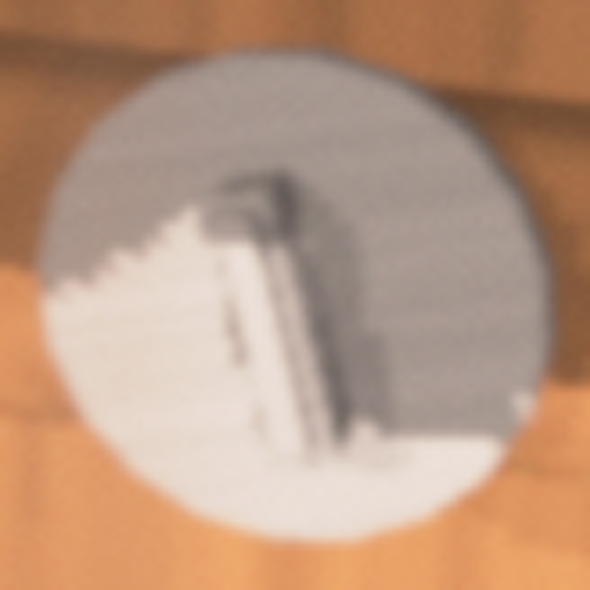

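View pics/w4k.png

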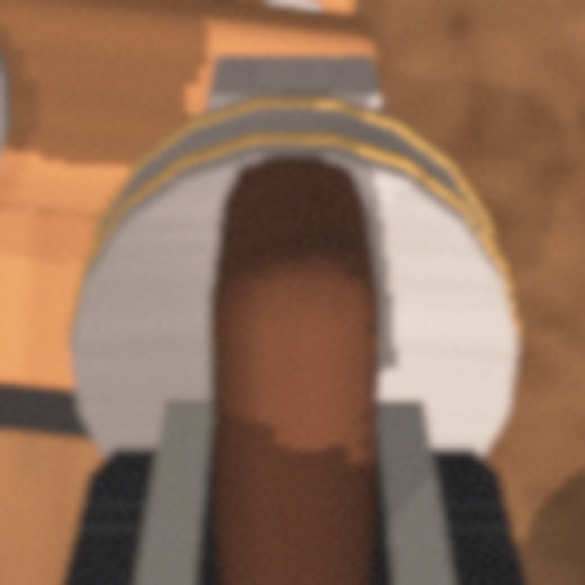

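```bash
python3 - <<'E'
from h import *
d=np.load('w4.npz');c={k:d[k] for k in d}
g=lambda p:np.array(p)/7.2+np.array([135,150])-.43
k=lambda p:np.array(p)/4.5+np.array([210,170])-.39
a,b=back(c,g((250,243)),124),back(c,g((297,452)),124)
print('top bar',a,b,(a+b)/2,np.degrees(np.arctan2(*(b-a)[[1,0]])))
a,b=back(c,g((290,255)),119),back(c,g((345,440)),119)
print('right edge',a,b,np.degrees(np.arctan2(*(b-a)[[1,0]])))
for p in [(216,58),(380,58),(297,58)]: print('footbottom',back(c,k(p),170.7))
for p in [(216,98),(380,98)]: print('foottop',back(c,k(p),192.7))
l,r=back(c,k((72,335)),222.7),back(c,k((520,335)),222.7);print('drum',l,r,(l+r)/2)
print('handle side',back(c,k((232,180)),282),back(c,k((368,180)),282))
print(proj(c,(522,-65,282)))
im=cv2.imread('pics/w4.png')
t=cv2.imread('pics/t4.png');cv2.imwrite('pics/t4c.png',cv2.resize(t[190:270,250:350],None,fx=7,fy=7,interpolation=2))
E
```

```text
top bar [ 510.32507167 -150.83578533  124.        ] [ 535.70333266 -147.86360485  124.        ] [ 523.01420216 -149.34969509  124.        ] 6.679778526428114
right edge [ 513.12364232 -147.93568027  119.        ] [ 536.00272104 -143.54091484  119.        ] 10.873313036078631
footbottom [496.90003133 -75.92332028 170.7       ]
footbottom [496.85253837 -51.21796068 170.7       ]
footbottom [496.87657622 -63.72221052 170.7       ]
foottop [496.62636454 -74.88034924 192.7       ]
foottop [496.58406054 -52.42821593 192.7       ]
drum [518.07032571 -91.46383549 222.7       ] [517.97988366 -36.41769126 222.7       ] [518.02510469 -63.94076337 222.7       ]
handle side [476.60510101 -69.13856684 282.        ] [476.58619948 -58.65931559 282.        ]
[273.04740303 318.99976409]
```

View pics/t4c.png

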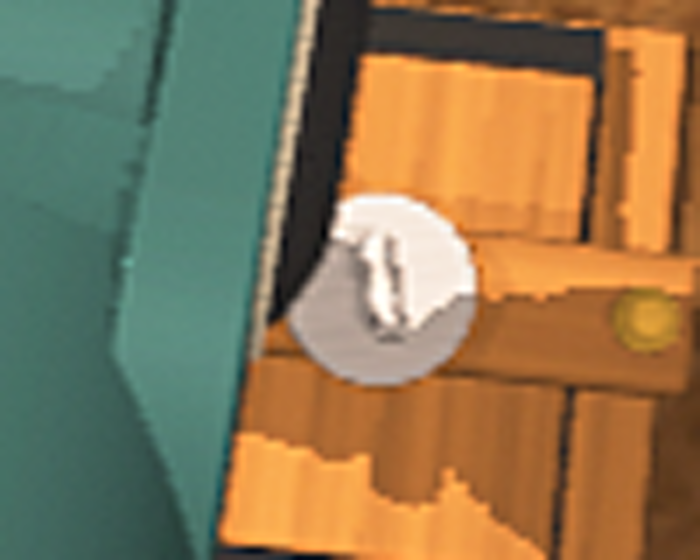

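```bash
cat >> h.py <<'E'
def box(cx,cy,yaw,lx,ly,z):
    a=np.radians(yaw);u=np.array([np.cos(a),np.sin(a)]);v=np.array([-u[1],u[0]])
    return [np.r_[np.array([cx,cy])+s*u*lx/2+t*v*ly/2,z] for s,t in [(1,1),(1,-1),(-1,-1),(-1,1)]]
def overlay(im,c,x0,y0,w,S,cx,cy,yaw):
    o=cv2.resize(im[y0:y0+w,x0:x0+w],None,fx=S,fy=S,interpolation=cv2.INTER_CUBIC)
    for lx,ly,z,col in [(34,8,110,(255,0,0)),(34,8,120,(0,255,0)),(30,5,124,(0,0,255))]:
        p=np.array([(proj(c,X)-[x0,y0]+.5)*S for X in box(cx,cy,yaw,lx,ly,z)])
        cv2.polylines(o,[np.round(p).astype(int)],True,col,1,cv2.LINE_AA)
    th=np.linspace(0,6.283,60);p=np.array([(proj(c,(cx+31*np.cos(t),cy+31*np.sin(t),110))-[x0,y0]+.5)*S for t in th])
    cv2.polylines(o,[np.round(p).astype(int)],True,(0,255,255),1,cv2.LINE_AA)
    cv2.putText(o,str(yaw),(5,15),0,.5,(255,255,255));return o
E
python3 - <<'E'
from h import *
d=np.load('w4.npz');c={k:d[k] for k in d};im=cv2.imread('pics/w4.png')
o=[overlay(im,c,148,162,58,6.8,521.6,-150.1,y) for y in (6,11)]
cv2.imwrite('pics/o1.png',np.hstack(o))
o=[overlay(im,c,148,162,58,6.8,521.6,-150.1,y) for y in (8.5,14)]
cv2.imwrite('pics/o2.png',np.hstack(o))
E
```

```text
(no output)
```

View pics/o1.png

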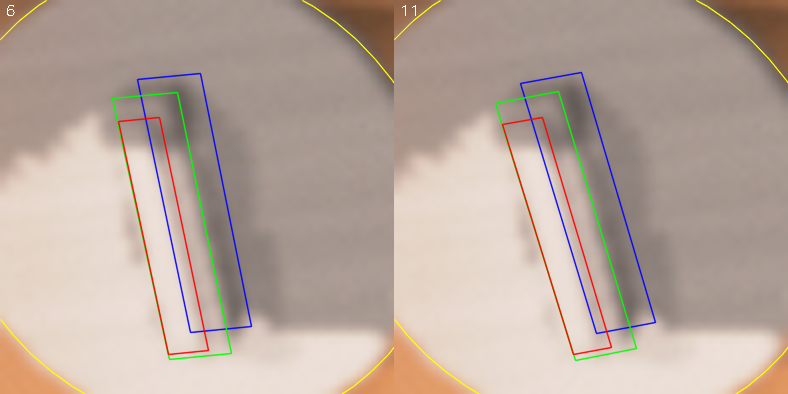

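View pics/o2.png

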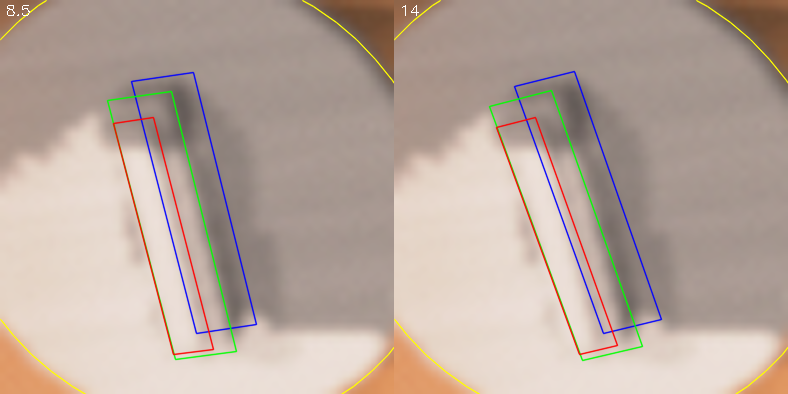

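jog_arm:
  deltas:
    - [0,0,-3,0,-0.006,0.008,0]
    - [0,0,-6,0,-0.012,0.016,0]
    - [0,0,-8,0,-0.014,0.025,0]
    - [0,0,-8,0,-0.014,0.028,0]
    - [0,0,-8,0,-0.014,0.028,0]
    - [0,0,-8,0,-0.014,0.028,0]
    - [0,0,-8,0,-0.014,0.028,0]

```text
t: 7.02
tcp_pos: [522.3, -80.1, 221.8]
tcp_rot: [-0.218, 3.133, -0.0]
contact_force: [0.8, -0.2, -3.0]
width: 13.5
```

```bash
python3 - <<'E'
from h import *
c=snap('wrist','w5');s=bot.get_state();print(s['tcp_pos'],s['tcp_rot'],s['contact_force'],s['ft_torque'],s['width'])
R=Ro.from_rotvec(s['tcp_rot']).as_matrix();print(np.round(R,3))
np.savez('w5',**{k:c[k] for k in ['R','t','cx','cy','vertical_fov']})
im=cv2.imread('pics/w5.png')
u=np.round(proj(c,(522,-150,117))).astype(int);print(u)
cv2.imwrite('pics/w5c.png',cv2.resize(im[u[1]-48:u[1]+48,max(u[0]-60,0):u[0]+60],None,fx=6,fy=6,interpolation=cv2.INTER_CUBIC))
o=[overlay(im,c,u[0]-32,u[1]-32,64,6,521.6,-150.1,y) for y in (8,)]
o+=[overlay(im,c,u[0]-32,u[1]-32,64,6,521.6,-149.,y) for y in (8,)]
cv2.imwrite('pics/o3.png',np.hstack(o))
E
```

```text
[522.26805305 -80.10375812 221.82842399] [-2.18309714e-01  3.13328186e+00 -9.55169075e-05] [ 0.29456349  0.50730585 -2.29491373] [-0.03674463 -0.04225082  0.06204723] 12.904478326378682
[[-0.99  -0.139  0.001]
 [-0.139  0.99  -0.   ]
 [-0.001 -0.    -1.   ]]
[183 192]
```

View pics/w5.png

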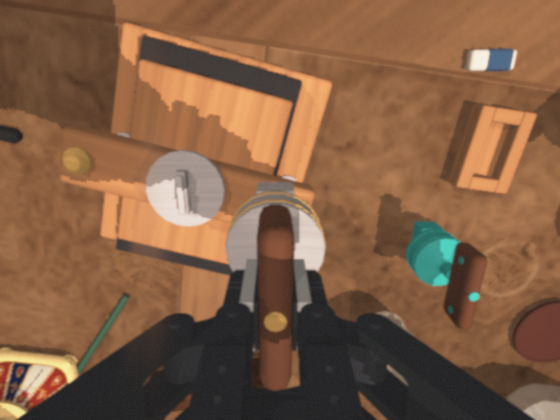

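View pics/o3.png

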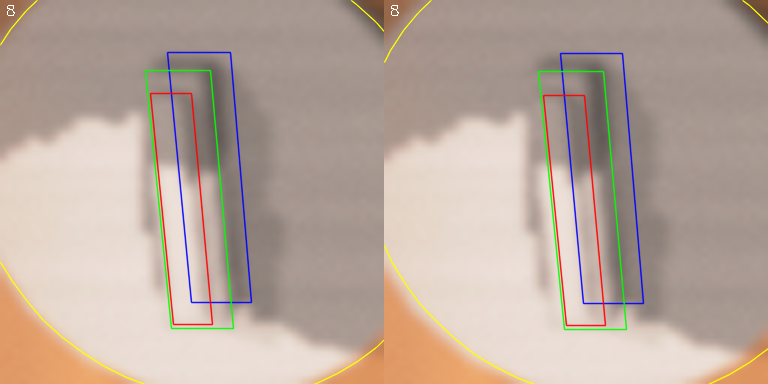

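```bash
python3 - <<'E'
from h import *
d=np.load('w5.npz');c={k:d[k] for k in d};im=cv2.imread('pics/w5.png')
cv2.imwrite('pics/w5k.png',cv2.resize(im[170:300,210:340],None,fx=4.5,fy=4.5,interpolation=cv2.INTER_CUBIC))
o=cv2.resize(im[142:242,135:235],None,fx=6,fy=6,interpolation=cv2.INTER_CUBIC)
for (x,y),col in [((521.6,-150.1),(0,255,255)),((522.6,-150.1),(0,255,0)),((520.6,-150.1),(255,0,0))]:
    p=np.array([(proj(c,(x+31*np.cos(t),y+31*np.sin(t),110))-[135,142]+.5)*6 for t in np.linspace(0,6.283,80)])
    cv2.polylines(o,[np.round(p).astype(int)],True,col,1,cv2.LINE_AA)
cv2.imwrite('pics/o4.png',o)
# predicted foot near-end for foot at (TCP+ offsets)
a=np.radians(8)
R2=np.array([[np.cos(a),-np.sin(a)],[np.sin(a),np.cos(a)]])
k=lambda p:np.array(p)/4.5+np.array([210,170])-.39
for off in [(0,0),(.85,1.3)]:
    ctr=np.array([522.27,-80.1])+R2@off
    for y in(-12,12):
        X=np.r_[ctr+R2@np.array([-26,y]),143.1];print(off,((proj(c,X)-[210,170])+.39)*4.5)
E
```

```text
(0, 0) [208.1826415   51.25296088]
(0, 0) [367.76146866  51.2743998 ]
(0.85, 1.3) [216.91966822  56.72547931]
(0.85, 1.3) [376.30202025  56.74639391]
```

View pics/w5k.png

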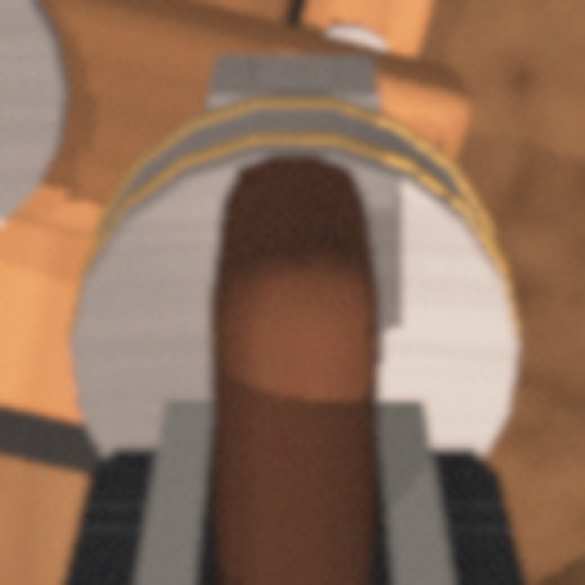

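View pics/o4.png

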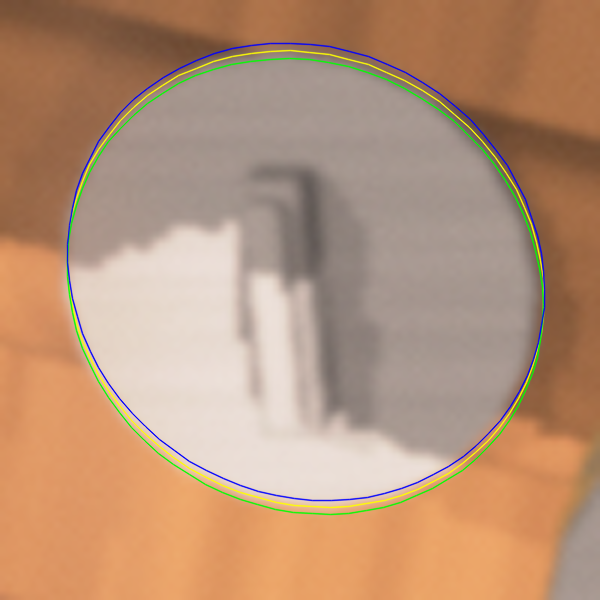

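jog_arm:
  deltas:
    - [0,0,0,0.003,-0.018,0,0]
    - [0,0,0,0.0065,-0.041,0,0]
    - [0,0,0,0.01,-0.062,0,0]
    - [0,0,0,0.0113,-0.0705,0,0]
    - [0,0,0,0.0113,-0.0705,0,0]
    - [0,0,0,0.0113,-0.0705,0,0]
    - [0,0,0,0.0113,-0.0705,0,0]
    - [0,0,0,0.0113,-0.0705,0,0]

```text
t: 7.73
tcp_pos: [520.8, -150.6, 221.4]
tcp_rot: [-0.221, 3.134, 0.0]
contact_force: [-0.7, -0.0, -2.6]
width: 13.0
```

```bash
python3 - <<'E'
from h import *
s=bot.get_state();print(s['tcp_pos'],s['tcp_rot'],s['contact_force'],s['ft_torque'],s['width'])
c=snap('scene','s6');w=snap('wrist','w6')
im=cv2.imread('pics/s6.png');u=np.round(proj(c,(521,-151,130))).astype(int);print(u)
o=cv2.resize(im[u[1]-50:u[1]+40,u[0]-60:u[0]+60],None,fx=6.5,fy=6.5,interpolation=cv2.INTER_CUBIC);cv2.imwrite('pics/s6c.png',o)
E
```

```text
[ 520.82757382 -150.63350972  221.38947954] [-2.20965141e-01  3.13368453e+00  4.68107063e-04] [-0.70620371 -0.04259451 -2.57712058] [-0.02686481 -0.02352145  0.01646571] 13.039287195596646
[280 203]
```

View pics/s6c.png

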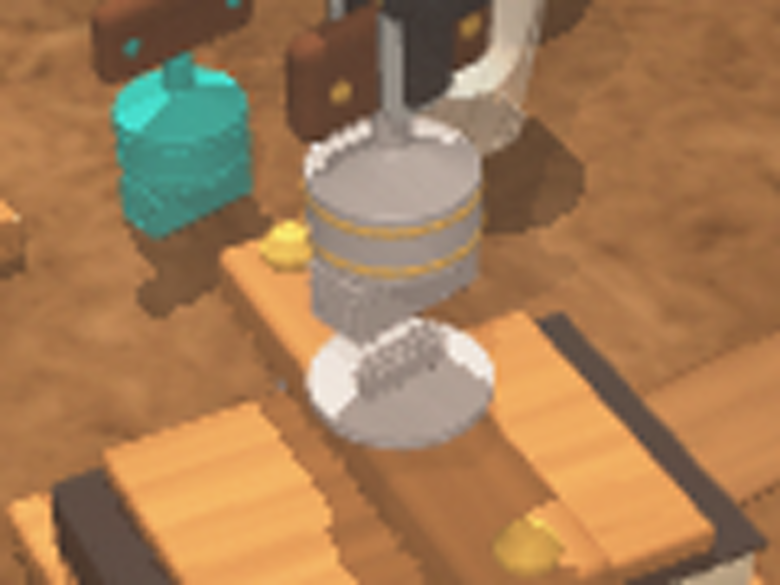

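View pics/w6.png

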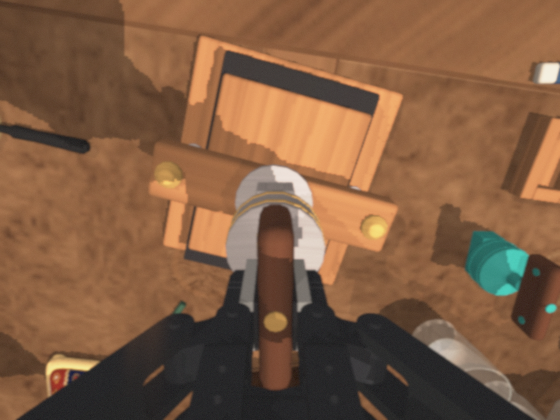

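jog_arm:
  deltas:
    - [0,0,0,0,-0.0007,0.008,0]
    - [0,0,0,0,-0.0007,0.014,0]
    - [0,0,0,0,-0.0007,0.017,0]
    - [0,0,0,0,-0.0007,0.019,0]
    - [0,0,0,0,-0.0007,0.021,0]
    - [0,0,0,0,-0.0007,0.023,0]

```text
t: 8.33
tcp_pos: [520.7, -152.5, 198.1]
tcp_rot: [0.219, -3.134, 0.0]
contact_force: [0.1, 0.4, -2.5]
width: 13.6
```

jog_arm:
  deltas:
    - [0,0,0,0,0,0.002,0]
    - [0,0,0,0,0,0.004,0]
    - [0,0,0,0,0,0.006,0]
    - [0,0,0,0,0,0.007,0]
    - [0,0,0,0,0,0.007,0]

```text
t: 8.75
tcp_pos: [520.6, -152.4, 191.1]
tcp_rot: [0.219, -3.134, 0.0]
contact_force: [-0.1, -0.0, -2.8]
width: 13.1
```

jog_arm:
  deltas:
    - [0,0,0,0,0,0.001,0]
    - [0,0,0,0,0,0.002,0]
    - [0,0,0,0,0,0.002,0]

```text
t: 9.0
tcp_pos: [520.7, -152.5, 189.2]
tcp_rot: [0.219, -3.134, 0.0]
contact_force: [-0.7, 0.2, -3.1]
width: 13.3
```

jog_arm:
  deltas:
    - [0,0,0,0,0,0.0005,0]
    - [0,0,0,0,0,0.001,0]
    - [0,0,0,0,0,0.001,0]

```text
t: 9.25
tcp_pos: [520.9, -152.6, 188.7]
tcp_rot: [-0.219, 3.133, -0.0]
contact_force: [-1.6, 0.7, 4.2]
width: 13.0
```

```bash
python3 - <<'E'
from h import *
s=bot.get_state();print(s['tcp_pos'],s['tcp_rot'],s['contact_force'],s['ft_torque'],s['width'],s['q'])
c=snap('scene','s7')
im=cv2.imread('pics/s7.png');u=np.array([280,203])
o=cv2.resize(im[u[1]-50:u[1]+40,u[0]-60:u[0]+60],None,fx=6.5,fy=6.5,interpolation=cv2.INTER_CUBIC);cv2.imwrite('pics/s7c.png',o)
E
```

```text
[ 520.92140907 -152.59776484  188.72082645] [-2.18617894e-01  3.13331477e+00 -2.48837084e-04] [-1.59094097  0.71991428  4.17649855] [ 0.13988353  0.3878193  -0.01671612] 13.04027693414544 [-0.15139153  0.34247708  0.46351748  1.87602191 -0.1838875   0.96416475
  2.10428264]
```

View pics/s7c.png

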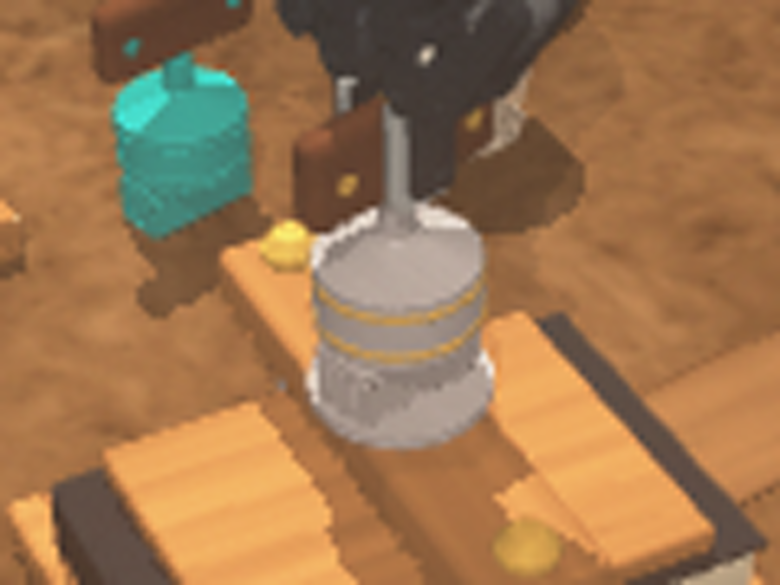

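jog_arm:
  deltas:
    - [0,0,2,0,0,0,0]
    - [0,0,4,0,0,0,0]
    - [0,0,6,0,0,0,0]
    - [0,0,8,0,0,0,0]
    - [0,0,10,0,0,0,0]
    - [0,0,12,0,0,0,0]
    - [0,0,14,0,0,0,0]

```text
t: 9.88
tcp_pos: [521.0, -152.3, 188.7]
tcp_rot: [0.167, 3.137, 0.0]
contact_force: [-1.7, 2.1, 4.2]
width: 13.3
```

```bash
cat > st.py <<'E'
from h import *
s=bot.get_state();R=Ro.from_rotvec(s['tcp_rot']).as_matrix()
print(round(s['t'],2),np.round(s['tcp_pos'],1),'yaw %.2f'%np.degrees(np.arctan2(-R[1,0],-R[0,0])),'F',np.round(s['contact_force'],1),'T',np.round(s['ft_torque'],3),'q7 %.3f e7 %.3f'%(s['q'][6],s['effort'][6]),round(s['width'],1))
E
python3 st.py;python3 st.py
```

```text
9.88 [ 521.  -152.3  188.7] yaw -6.09 F [-1.7  2.1  4.2] T [0.327 0.335 0.053] q7 1.878 e7 1.187 13.3
9.88 [ 521.  -152.3  188.7] yaw -6.09 F [-1.7  2.1  4.2] T [0.327 0.335 0.053] q7 1.878 e7 1.187 13.3
```

jog_arm:
  deltas:
    - [0,0,1,0,0,0,0]
    - [0,0,2,0,0,0,0]
    - [0,0,3,0,0,0,0]
    - [0,0,4,0,0,0,0]

```text
t: 10.22
tcp_pos: [521.0, -152.4, 188.7]
tcp_rot: [0.275, 3.129, 0.0]
contact_force: [-1.0, 1.9, 5.5]
width: 13.3
```

```bash
python3 st.py
```

```text
10.22 [ 521.  -152.4  188.7] yaw -10.03 F [-1.   1.9  5.5] T [0.474 0.305 0.096] q7 1.815 e7 0.559 13.3
```

jog_arm:
  deltas:
    - [0,0,0.7,0,0,0,0]
    - [0,0,1.4,0,0,0,0]

```text
t: 10.38
tcp_pos: [520.9, -152.3, 188.7]
tcp_rot: [0.312, 3.125, 0.0]
contact_force: [-1.0, 1.7, 6.1]
width: 13.3
```

```bash
python3 st.py
```

```text
10.38 [ 520.9 -152.3  188.7] yaw -11.41 F [-1.   1.7  6.1] T [0.568 0.322 0.077] q7 1.793 e7 0.331 13.3
```

jog_arm:
  deltas:
    - [0,0,0.7,0,0,0,0]
    - [0,0,1.4,0,0,0,0]
    - [0,0,2,0,0,0,0]

```text
t: 10.63
tcp_pos: [520.9, -152.3, 188.6]
tcp_rot: [0.367, 3.12, 0.0]
contact_force: [-1.7, 1.7, 5.4]
width: 13.0
```

```bash
python3 st.py
```

```text
10.63 [ 520.9 -152.3  188.6] yaw -13.41 F [-1.7  1.7  5.4] T [0.581 0.362 0.076] q7 1.761 e7 0.254 13.0
```

jog_arm:
  deltas:
    - [0,0,0.7,0,0,0,0]
    - [0,0,1.4,0,0,0,0]
    - [0,0,2,0,0,0,0]

```text
t: 10.88
tcp_pos: [520.9, -152.3, 188.6]
tcp_rot: [0.421, 3.113, 0.0]
contact_force: [-1.2, 2.1, 5.5]
width: 13.4
```

```bash
python3 st.py
```

```text
10.88 [ 520.9 -152.3  188.6] yaw -15.41 F [-1.2  2.1  5.5] T [0.628 0.34  0.05 ] q7 1.729 e7 0.255 13.4
```

jog_arm:
  deltas:
    - [0,0,0.7,0,0,0,0]
    - [0,0,1.4,0,0,0,0]
    - [0,0,2,0,0,0,0]

```text
t: 11.13
tcp_pos: [520.9, -152.3, 188.6]
tcp_rot: [0.475, 3.105, 0.0]
contact_force: [-2.7, 3.5, 6.1]
width: 13.3
```

```bash
python3 st.py
```

```text
11.13 [ 520.9 -152.3  188.6] yaw -17.41 F [-2.7  3.5  6.1] T [0.676 0.372 0.07 ] q7 1.697 e7 0.254 13.3
```

jog_arm:
  deltas:
    - [0,0,0.7,0,0,0,0]
    - [0,0,1.4,0,0,0,0]
    - [0,0,2,0,0,0,0]

```text
t: 11.38
tcp_pos: [520.9, -152.2, 188.7]
tcp_rot: [0.53, 3.096, 0.001]
contact_force: [-1.0, 2.7, 6.9]
width: 12.8
```

```bash
python3 st.py
```

```text
11.38 [ 520.9 -152.2  188.7] yaw -19.41 F [-1.   2.7  6.9] T [0.733 0.447 0.081] q7 1.665 e7 0.254 12.8
```

jog_arm:
  deltas:
    - [0,0,0.7,0,0,0,0]
    - [0,0,1.4,0,0,0,0]
    - [0,0,2,0,0,0,0]

```text
t: 11.63
tcp_pos: [520.9, -152.2, 188.6]
tcp_rot: [0.583, 3.087, 0.001]
contact_force: [-1.3, 2.2, 6.9]
width: 12.9
```

```bash
python3 st.py
```

```text
11.63 [ 520.9 -152.2  188.6] yaw -21.41 F [-1.3  2.2  6.9] T [0.745 0.43  0.063] q7 1.634 e7 0.253 12.9
```

jog_arm:
  deltas:
    - [0,0,0.7,0,0,0,0]
    - [0,0,1.4,0,0,0,0]
    - [0,0,2,0,0,0,0]

```text
t: 11.88
tcp_pos: [520.9, -152.2, 188.7]
tcp_rot: [0.637, 3.076, 0.001]
contact_force: [-1.2, 2.7, 6.4]
width: 13.4
```

```bash
python3 st.py
```

```text
11.88 [ 520.9 -152.2  188.7] yaw -23.41 F [-1.2  2.7  6.4] T [0.78  0.384 0.105] q7 1.602 e7 0.253 13.4
```

jog_arm:
  deltas:
    - [0,0,0.7,0,0,0,0]
    - [0,0,1.4,0,0,0,0]
    - [0,0,2,0,0,0,0]

```text
t: 12.13
tcp_pos: [520.9, -152.2, 188.6]
tcp_rot: [0.691, 3.064, 0.001]
contact_force: [-2.0, 2.8, 6.4]
width: 13.3
```

```bash
python3 st.py
```

```text
12.13 [ 520.9 -152.2  188.6] yaw -25.41 F [-2.   2.8  6.4] T [0.854 0.448 0.087] q7 1.570 e7 0.252 13.3
```

jog_arm:
  deltas:
    - [0,0,0.7,0,0,0,0]
    - [0,0,1.4,0,0,0,0]
    - [0,0,2,0,0,0,0]

```text
t: 12.38
tcp_pos: [520.9, -152.1, 188.6]
tcp_rot: [0.744, 3.052, 0.001]
contact_force: [-1.6, 2.6, 6.8]
width: 13.0
```

```bash
python3 st.py
```

```text
12.38 [ 520.9 -152.1  188.6] yaw -27.41 F [-1.6  2.6  6.8] T [0.832 0.383 0.099] q7 1.538 e7 0.252 13.0
```

jog_arm:
  deltas:
    - [0,0,0.7,0,0,0,0]
    - [0,0,1.4,0,0,0,0]
    - [0,0,2,0,0,0,0]

```text
t: 12.63
tcp_pos: [520.9, -152.1, 188.6]
tcp_rot: [0.797, 3.038, 0.001]
contact_force: [-2.5, 4.0, 6.0]
width: 13.0
```

```bash
python3 st.py
```

```text
12.63 [ 520.9 -152.1  188.6] yaw -29.40 F [-2.5  4.   6. ] T [0.894 0.391 0.103] q7 1.507 e7 0.218 13.0
```

jog_arm:
  deltas:
    - [0,0,0.7,0,0,0,0]
    - [0,0,1.4,0,0,0,0]

```text
t: 12.8
tcp_pos: [521.0, -152.0, 188.6]
tcp_rot: [0.834, 3.028, 0.001]
contact_force: [-0.4, 3.6, 6.3]
width: 13.3
```

```bash
python3 st.py
```

```text
12.8 [ 521.  -152.   188.6] yaw -30.79 F [-0.4  3.6  6.3] T [1.15  0.099 0.106] q7 1.485 e7 0.303 13.3
```

jog_arm:
  deltas:
    - [0,0,0.5,0,0,0,0]
    - [0,0,1,0,0,0,0]

```text
t: 12.97
tcp_pos: [521.1, -151.8, 188.6]
tcp_rot: [0.86, 3.021, 0.001]
contact_force: [-0.7, 3.8, 5.9]
width: 13.5
```

```bash
python3 st.py
```

```text
12.97 [ 521.1 -151.8  188.6] yaw -31.78 F [-0.7  3.8  5.9] T [1.287 0.053 0.162] q7 1.469 e7 0.127 13.5
```

jog_arm:
  deltas:
    - [0,0,0.4,0,0,0,0]
    - [0,0,0.8,0,0,0,0]

```text
t: 13.13
tcp_pos: [521.2, -151.7, 188.6]
tcp_rot: [0.881, 3.015, 0.002]
contact_force: [0.2, 4.8, 5.6]
width: 13.2
```

```bash
python3 st.py
```

```text
13.13 [ 521.2 -151.7  188.6] yaw -32.56 F [0.2 4.8 5.6] T [ 1.39  -0.022  0.237] q7 1.456 e7 0.029 13.2
```

jog_arm:
  deltas:
    - [0,0,0.4,0,0,0,0]
    - [0,0,0.8,0,0,0,0]

```text
t: 13.3
tcp_pos: [521.2, -151.7, 188.7]
tcp_rot: [0.901, 3.009, 0.002]
contact_force: [0.7, 4.0, 5.8]
width: 13.2
```

```bash
python3 st.py
```

```text
13.3 [ 521.2 -151.7  188.7] yaw -33.35 F [0.7 4.  5.8] T [1.422 0.005 0.332] q7 1.444 e7 -0.109 13.2
```

jog_arm:
  deltas:
    - [0,0,0.4,0,0,0,0]
    - [0,0,0.8,0,0,0,0]

```text
t: 13.47
tcp_pos: [521.2, -151.7, 188.6]
tcp_rot: [0.922, 3.003, 0.002]
contact_force: [0.3, 5.2, 5.6]
width: 13.0
```

```bash
python3 st.py
```

```text
13.47 [ 521.2 -151.7  188.6] yaw -34.14 F [0.3 5.2 5.6] T [ 1.465 -0.072  0.48 ] q7 1.431 e7 -0.182 13.0
```

jog_arm:
  deltas:
    - [0,0,0.4,0,0,0,0]
    - [0,0,0.8,0,0,0,0]

```text
t: 13.63
tcp_pos: [521.2, -151.7, 188.7]
tcp_rot: [0.943, 2.996, 0.002]
contact_force: [-0.4, 5.0, 5.6]
width: 13.3
```

```bash
python3 st.py
```

```text
13.63 [ 521.2 -151.7  188.7] yaw -34.94 F [-0.4  5.   5.6] T [ 1.451 -0.084  0.45 ] q7 1.419 e7 -0.185 13.3
```

jog_arm:
  deltas:
    - [0,0,0.5,0,0,0,0]
    - [0,0,1,0,0,0,0]

```text
t: 13.8
tcp_pos: [521.2, -151.6, 188.7]
tcp_rot: [0.969, 2.988, 0.002]
contact_force: [0.7, 5.3, 6.0]
width: 13.1
```

```bash
python3 st.py
```

```text
13.8 [ 521.2 -151.6  188.7] yaw -35.94 F [0.7 5.3 6. ] T [ 1.446 -0.064  0.403] q7 1.403 e7 -0.089 13.1
```

jog_arm:
  deltas:
    - [0,0,0.6,0,0,0,0]
    - [0,0,1.2,0,0,0,0]

```text
t: 13.97
tcp_pos: [521.2, -151.7, 188.7]
tcp_rot: [1.001, 2.977, 0.002]
contact_force: [0.5, 4.7, 4.9]
width: 13.2
```

```bash
python3 st.py
```

```text
13.97 [ 521.2 -151.7  188.7] yaw -37.15 F [0.5 4.7 4.9] T [ 1.45  -0.054  0.382] q7 1.384 e7 -0.003 13.2
```

```bash
python3 - <<'E'
from h import *
c=snap('wrist','w8');im=cv2.imread('pics/w8.png')
a=cv2.imread('pics/w5k.png');b=cv2.resize(im[170:300,210:340],None,fx=4.5,fy=4.5,interpolation=cv2.INTER_CUBIC)
cv2.imwrite('pics/w8k.png',cv2.resize(np.hstack([a,b]),(800,400)))
E
python3 st.py
```

```text
14.02 [ 521.2 -151.7  188.6] yaw -37.20 F [-0.3  4.5  5.5] T [1.411 0.003 0.438] q7 1.383 e7 -0.052 12.9
```

View pics/w8k.png

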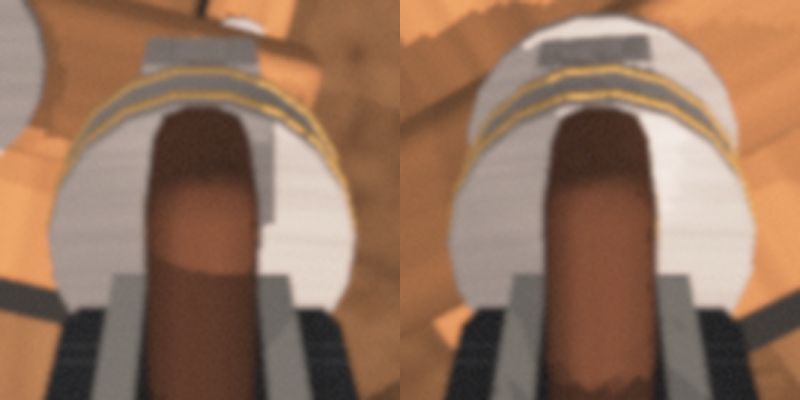

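jog_arm:
  deltas:
    - [0,0,0,0,0,0,0.3]
    - [0,0,0,0,0,0,0.6]
    - [0,0,0,0,0,0,1]
    - [0,0,0,0,0,0,1]
    - [0,0,0,0,0,0,1]
    - [0,0,0,0,0,0,1]
    - [0,0,0,0,0,0,1]
    - [0,0,0,0,0,0,1]

```text
t: 14.68
tcp_pos: [520.7, -152.5, 188.4]
tcp_rot: [1.002, 2.977, -0.0]
contact_force: [0.5, 0.2, 0.9]
width: 85.4
```

```bash
python3 st.py
```

```text
14.68 [ 520.7 -152.5  188.4] yaw -37.21 F [0.5 0.2 0.9] T [-0.012 -0.008  0.029] q7 1.384 e7 0.001 85.4
```

jog_arm:
  deltas:
    - [0,0,0,0,0,-0.01,1]
    - [0,0,0,0,0,-0.03,1]
    - [0,0,0,0,0,-0.06,1]
    - [0,0,0,0,0,-0.09,1]
    - [0,0,0,0,0,-0.11,1]
    - [0,0,0,0,0,-0.12,1]
    - [0,0,0,0,0,-0.12,1]
    - [0,0,0,0,0,-0.12,1]

```text
t: 15.35
tcp_pos: [520.6, -152.4, 308.3]
tcp_rot: [1.002, 2.977, 0.0]
contact_force: [0.3, -0.1, -0.3]
width: 85.7
```

```bash
python3 st.py; python3 - <<'E'
from h import *
snap('wrist','w9');c=snap('scene','s9')
im=cv2.imread('pics/s9.png');u=np.array([280,203])
o=cv2.resize(im[u[1]-50:u[1]+40,u[0]-60:u[0]+60],None,fx=6.5,fy=6.5,interpolation=cv2.INTER_CUBIC);cv2.imwrite('pics/s9c.png',o)
E
```

```text
15.35 [ 520.6 -152.4  308.3] yaw -37.20 F [ 0.3 -0.1 -0.3] T [-0.012 -0.018 -0.029] q7 1.298 e7 -0.096 85.7
```

View pics/w9.png

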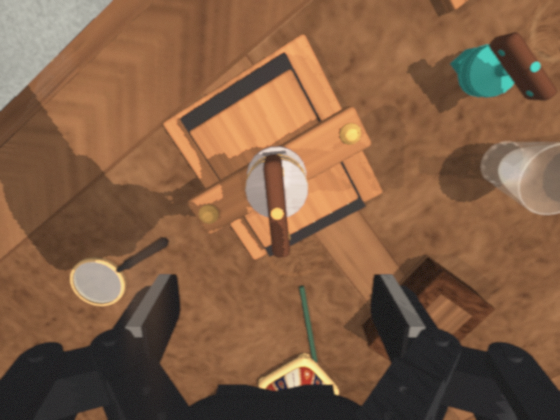

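View pics/s9c.png

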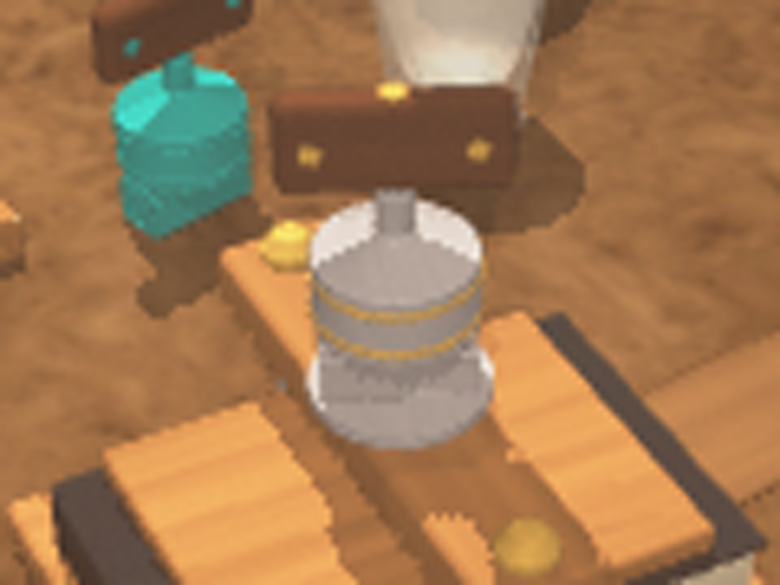

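The wrist view shows the key upright on the screw, yellow dot at (277,214), turned back slightly from the tool's yaw. The scene view shows the foot flat on the flange with the gripper clear of it, and the bystanders where they were.

```bash
python3 -c "
from h import *
print(order.hand_in())"
```

```text
the job is handed in; nothing more can be done
None
```

The torque key is standing upright on the press screw, tightened to the click and released. I handed the job in at about 15.5 s; no verdict is reported.

- **Fit:** I lifted the silver key out of its wooden stand and lowered it onto the bar head. It met the flange where expected: the foot's underside came out at 110 mm, with about 7 N of contact.
- **Turning:** The screw turned about 39° (0.68 rad) clockwise before it came tight.
- **Click:** The torque about the key's axis rose to about 0.45–0.48 N m, levelled off and then started to fall, so I stopped. The wrist picture put the handle about 3° (0.05 rad) past the foot. That is past the click (0.03 rad) and well short of forcing it (0.17 rad).
- **After letting go:** The readings went back to near zero. The pictures show the foot flat on the flange, the handle sprung back, and the arm raised 120 mm clear of it. In the last two pictures, the things in view had not been moved; not every bystander was in them.

**Uncertain readings:** The torque readings were noisy. The last one, just after I stopped, was 0.44 N m against 0.38 just before. The 3° is a rough reading from a low-resolution picture, with estimates from 2.6° to 3.4°.

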